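Show a can's date stamp to the store's inspection camera

TASK

Switch on the stock-check camera by pressing its keys one at a time and letting each spring back: yellow (lamp), then blue (camera), then green (record). Then take the red can out of the cardboard tray and finish holding it still in the air, right way up but leaning, so that the date stamp on its base squarely faces the camera lens, centred in front of it and 100 mm away. The program ends while still gripping the can, which touches nothing else; do not knock the camera, and leave the other two cans and the jar standing where they are.

Things in the scene. Friction and masses are not known exactly. Their poses are not given: they have to be found in the camera images.
- red_can_center (a point): The centre (half-way up, 44 mm above its base) of the red can to be shown. Its body is a plain upright steel cylinder, 54 mm in diameter and 88 mm tall, about 0.2 kg, with a red paper label (narrow white band) and a red disc on its lid. Its z axis is the can's axis, from base to lid. It stands upright in the tray, in any of three places about 95 mm apart. The lid is plain, the base carries the date stamp; turning the can about its own axis does not matter.
- red_can_base (a point): The centre of the red can's base (underside), 44 mm below its centre along its axis; z along the can's axis from base to lid.
- green_can_center (a point): The centre of the green can, a bystander of the same shape and size as the red can, standing in the same tray.
- blue_can_center (a point): The centre of the blue can, a bystander of the same shape and size as the red can, standing in the same tray.
- tray: The fixed open cardboard tray in which the three cans stand in a row: 110 mm (its x) by 285 mm (its y) and 28 mm high, walls and floor about 4 mm thick. Origin under its centre, on the table; x across it, y along the row of cans, z up.
- key_box: The fixed grey key box, 190 mm (its x) by 78 mm (its y) and 30 mm high, with the three keys on top in a row along its x, 60 mm apart. Origin under its centre, on the table; z up.
- yellow_key_top (a point): The centre of the top of the yellow round key, moving with it (30 mm across; when up, its top is 52 mm above the table and 10 mm above its black round housing, 46 mm across; z up). It is one of three equal keys in a row; their order along the row varies.
- blue_key_top (a point): The centre of the top of the blue round key, moving with it (30 mm across; when up, its top is 52 mm above the table and 10 mm above its black round housing, 46 mm across; z up). It is one of three equal keys in a row; their order along the row varies.
- green_key_top (a point): The centre of the top of the green round key, moving with it (30 mm across; when up, its top is 52 mm above the table and 10 mm above its black round housing, 46 mm across; z up). It is one of three equal keys in a row; their order along the row varies.
- yellow_key (a joint): Travel of the yellow spring key in m: 0 is up, 0.006 fully down (about 5 N); it counts as pressed beyond 0.004 and springs back when let go.
- blue_key (a joint): Travel of the blue spring key in m: 0 is up, 0.006 fully down (about 5 N); it counts as pressed beyond 0.004 and springs back when let go.
- green_key (a joint): Travel of the green spring key in m: 0 is up, 0.006 fully down (about 5 N); it counts as pressed beyond 0.004 and springs back when let go.
- lens (a point): The centre of the lens face of the inspection camera: a white box with a round black front 62 mm across, a white light ring and a glass lens. z axis: the line of sight, out of the lens; it points up and leans 30 degrees from vertical, roughly towards the robot's side. The lens face is about 112 mm above the table.
- view_spot (a point): The point in the air 100 mm out from the lens along its line of sight, where the centre of the red can's base must be; same axes as the lens (so the can's axis, base to lid, is to lie along this z). It is about 199 mm above the table.
- camera_stand: The fixed stand that carries the camera: dark steel base plate 120 by 110 mm and two uprights to 92 mm. The camera leans to the stand's -x side. The lens face centre lies 15 mm towards +x of the origin and 112 mm above it. Origin on the table; z up.
- jar: A bystander: amber glass jar with a yellow lid, 64 mm in diameter and 90 mm tall, standing on the table beyond the key box. Origin at the centre of its underside.
Things that resemble listed ones, but are neither listed nor needed, are in the scene too. What is shaped like the part that bears blue_can_center but purple is not meant.

How it is judged (in metres and radians):
On the way, in this order (a step that is already met when the one before it is completed fails the run):
1. the yellow key is pressed on its own, with the red can still in its place (value of joint yellow_key above 0.004 m and value of joint each of blue_key, green_key below 0.002 m and distance of red_can_center from where it was at the start of the episode below 0.02 m), for 0.02 s.
2. the blue key is pressed on its own, with the red can still in its place (value of joint blue_key above 0.004 m and value of joint each of yellow_key, green_key below 0.002 m and distance of red_can_center from where it was at the start of the episode below 0.02 m), for 0.02 s.
3. the green key is pressed on its own, with the red can still in its place (value of joint green_key above 0.004 m and value of joint each of yellow_key, blue_key below 0.002 m and distance of red_can_center from where it was at the start of the episode below 0.02 m), for 0.02 s.
4. all keys are up again and the red can is lifted clear of the tray (height (world z) of red_can_center above 0.1 m and value of joint each of yellow_key, blue_key, green_key below 0.002 m), for 0.1 s.
At the end, for the whole second after the job is handed in: Fingers alone hold the red can still, base centre within 20 mm of the point 100 mm out on the lens's line of sight, axis within 0.2 rad of that line, base towards the lens; all keys up; the other cans and the jar stand within 30 mm of their starts (distance between red_can_base and view_spot below 0.02 m and angle between the z axis of red_can_base and the z axis of lens, either way round below 0.2 rad and z of red_can_center in the frame of lens above 0.11 m and angle between red_can_center's own z axis and vertical below 1 rad and contact force between red_can and the fingers above 1 N and contact force between red_can and camera_stand below 0.1 N and contact force between red_can and tray below 0.1 N and contact force between red_can and green_can below 0.1 N and contact force between red_can and blue_can below 0.1 N and contact force between red_can and jar below 0.1 N and contact force between red_can and key_box below 0.1 N and linear speed of red_can below 0.03 m/s and value of joint each of yellow_key, blue_key, green_key below 0.002 m and distance of each of green_can_center, blue_can_center, jar from where it was at the start of the episode below 0.03 m and angle between each of green_can_center, blue_can_center, jar's own z axis and vertical below 0.3 rad); the arm keeps its last pose, push and grip.
It fails at once if two keys are pressed at once (value of joint each of yellow_key, blue_key above 0.003 m or value of joint each of yellow_key, green_key above 0.003 m or value of joint each of blue_key, green_key above 0.003 m).
It fails at once if another can or the jar is knocked over or pushed away (distance of any of green_can_center, blue_can_center, jar from where it was at the start of the episode above 0.03 m or angle between any of green_can_center, blue_can_center, jar's own z axis and vertical above 0.5 rad).
It fails at once if the camera is struck hard (contact force between camera_stand and anything else above 20 N).
It also fails if it takes over 58 s, if anything falls off the work surface, if the arm or the gripper's body presses on something with over 40 N, if the wrist force passes 120 N, or if a joint passes its speed limit or range.

ROBOT

A 6-joint arm with a two-finger parallel gripper is mounted at the origin on the work surface. World frame = base frame: x ahead of the robot, y to its left, z up, the work surface at z = 0. Lengths are in m, angles in degrees, forces in N, time in s.
With the tool pointing down it reaches from about 0.35 to 0.875 m from the base axis. Payload 4.2 kg.
Tool frame: the origin (TCP) lies midway between the tips of the shut fingers; the grasp point (between the pads) lies 19 mm behind it; z points along the fingers, y is the direction in which the jaws open and shut (so a half turn about z gives the same grasp; the last joint's range is limited). The gripper opens to 87 mm and grips with 3 to 60 N. Pads are 19 mm wide; open, the fingers measure 117 mm over their backs; the gripper's body (75 mm by 190 mm) begins 51 mm behind the grasp point.
Start: joints at [-57.834, 22.042, 0.453, 0, -68.411, -14.817], TCP at [0.186, -0.597, 0.223] pointing down, gripper open.
Joint ranges: [-179.83, 179.83], [-69.29, 118.12], [-61.27, 80.66], [-181.25, 117.63], [-171.15, -9.14], [-177.46, 177.46]. Speed limits (degrees/s): [159.86, 159.86, 180, 180, 180, 180].

INTERFACE

Orientations are given as a 3x3 rotation matrix whose columns are the frame's x, y, z axes.
In Python, from station import r gives the robot as it stands.
- The arm moves only by the tool servo_tool, never from a script. Its arguments are lists of equal length, an entry for each row: "slide": the shift along the world's x, y, z in units of 60 mm (1.0 is 60 mm), a list of three; "twist": the turn, a rotation vector about the world's x, y, z in units of 6 degrees (1.0 is 6 degrees), a list of three; "gripper": the closure, from 0 (fully open) to 1 (shut). In form: {"slide": [[x, y, z], ...], "twist": [[wx, wy, wz], ...], "gripper": [gripper, ...]}. A call has 1 to 12 rows; each row shifts and turns the commanded pose from where the row before left it; what a row does not reach is not made up. A row lasts 1/8 s, in which the tool goes at most 62.5 mm and 10.7 degrees, less where a joint would pass 70% of its speed; a pose out of reach is approached as far as the arm can. A call is refused whole if a number of a shift passes 1 or a number of a turn 1, either way. A call with a gripper value outside its range is refused whole. The fingers move at their own pace and stop on an object; the grip force is fixed at half the most. Time passes only in rows, so rows that do not move let the fingers close. It gives the time, the measured TCP pose, the force and the opening at its end, in the units of the state.
- r.sense(): the state, without advancing time (a new reading comes with each control period).
- r.capture(name): name is "scene" or "top"; returns a dict with "image" (480x640x3 uint8, blue, green, red), "intrinsics" (3x3 intrinsics, pixels), "R" (3x3) and "t" (3): a world point X has camera coordinates R X + t. Camera axes: x right, y down, z forward; pixel columns grow to the right and rows downward; lengths in m; the calibration is good to about 2 mm. A picture is of the moment at which its call begins. There is no depth.
- r.finish_job(): hands the job in, once; it reports no verdict.
The state is a dict: "time_s": time; "joints": joint angles; "joint_velocities": joint speeds; "effort": joint torques, N m; "tcp_pos": TCP position; "ee_rot": TCP orientation; "wrist_force": force on the tool from outside, world axes, zero at the start; "moment": the same for the moment, N m; "gripper_width": opening from 0.0 (shut) to 1.0 (fully open).
Only numpy, scipy, OpenCV 4.12 (cv2) and the standard library are available. Lean on these libraries where they do the work, as an engineer would, in place of code of your own. Each camera call takes 0.05 s, during which the arm holds its last target.

## Working session

There is one attempt and no reset: what is moved stays moved. The work goes in short steps, Python scripts to look and compute and a tool call to move; the robot and the scene stay as the last step left them, time stands still between calls to the robot, and variables do not carry over. Pictures are saved under pics/ and viewed, and the job is handed in when it is done.

Besides the shell and the picture viewer there is one more tool, called after ">>>" as a command line: name --argument value ..., lists and objects as JSON in quotes. servo_tool: Moves the arm, as the interface text tells. Its arguments: {"type":"object","properties":{"slide":{"type":"array","items":{"type":"array","items":{"type":"number"}}},"twist":{"type":"array","items":{"type":"array","items":{"type":"number"}}},"gripper":{"type":"array","items":{"type":"number"}}},"required":["slide","twist","gripper"]}

```bash
mkdir -p pics; ls; python3 - <<'E'
from station import r
import cv2,pickle
print(r.sense())
for n in("scene","top"):
    c=r.capture(n); cv2.imwrite(f"pics/{n}0.png",c["image"]); pickle.dump(c,open(f"{n}0.pkl","wb"))
    print(n,c["intrinsics"],c["R"],c["t"])
E
```

```text
pics
{'time_s': 0.0, 'joints': array([-5.78353519e+01,  2.20907734e+01,  3.79860183e-01, -2.93576708e-02,
       -6.84107185e+01, -1.48145988e+01]), 'joint_velocities': array([-0.01054376,  0.00950571,  0.03205228, -0.01517037,  0.03144828,
        0.05449286]), 'effort': array([ 4.58209779e-04, -3.90667140e+01,  1.87406945e+01,  4.21984926e+00,
        1.10422817e-02, -2.02498554e-04]), 'tcp_pos': array([ 0.1862009 , -0.59598884,  0.22145907]), 'ee_rot': array([[-9.54556997e-01, -2.98027535e-01, -7.26778145e-04],
       [-2.98028409e-01,  9.54554798e-01,  2.05065612e-03],
       [ 8.25975782e-05,  2.17406868e-03, -9.99997633e-01]]), 'wrist_force': array([-0.31475128,  0.59957066, -0.57242822]), 'moment': array([-8.18886468e-05, -2.66694080e-02, -3.43936246e-02]), 'gripper_width': 1.0024821482177797}
scene [[494.86922466   0.         314.64575378]
 [  0.         494.86922466 244.33881033]
 [  0.           0.           1.        ]] [[ 0.48689861  0.87345728  0.00145836]
 [ 0.71931232 -0.40002402 -0.56795296]
 [-0.49549927  0.27758453 -0.82305972]] [-0.21919306 -0.35714781  1.62512687]
top [[582.98222896   0.         317.47454434]
 [  0.         582.98222896 235.83561491]
 [  0.           0.           1.        ]] [[-0.01956169 -0.99954645  0.0228961 ]
 [-0.99800641  0.01814691 -0.06044752]
 [ 0.06000461 -0.02403291 -0.99790875]] [-0.07453784  0.59965799  1.22004991]
```

```bash
sleep 1
```

```text
(no output)
```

View pics/scene0.png

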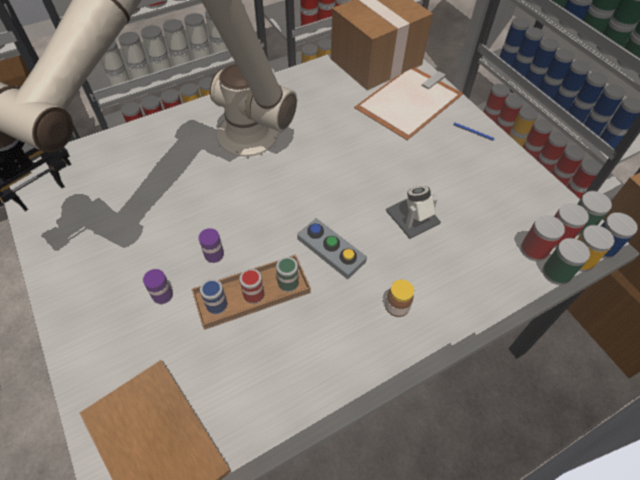

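View pics/top0.png

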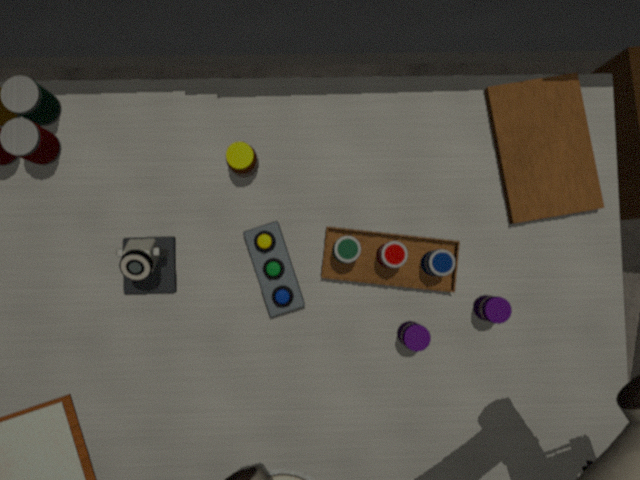

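The top view shows the keys: yellow (264,241), green (273,268), blue (283,297). The red can is in the middle of the tray at (395,254), with green at (347,249) and blue at (439,263). The purple decoys are at (414,337) and (493,309), and red cans stand at the far-left edge around (20,140). The lens is at about (136,264). The red can in the tray is the one that fits the description. Next I'll measure and make enlarged crops.

```bash
cat > h.py <<'E'
import cv2,numpy as np,pickle
def load(n): return pickle.load(open(n+".pkl","rb"))
def ray(c,uv,z):
    d=np.linalg.inv(c["intrinsics"])@np.array([uv[0],uv[1],1.]); d=c["R"].T@d; o=-c["R"].T@c["t"]
    return o+d*(z-o[2])/d[2]
def rayod(c,uv):
    d=c["R"].T@np.linalg.inv(c["intrinsics"])@np.array([uv[0],uv[1],1.]); return -c["R"].T@c["t"],d/np.linalg.norm(d)
def two(c1,u1,c2,u2):
    o1,d1=rayod(c1,u1);o2,d2=rayod(c2,u2)
    s=np.linalg.lstsq(np.c_[d1,-d2],o2-o1,rcond=None)[0]; a=o1+s[0]*d1;b=o2+s[1]*d2
    return (a+b)/2,np.linalg.norm(a-b)
def proj(c,X):
    p=c["intrinsics"]@(c["R"]@np.array(X)+c["t"]); return p[:2]/p[2]
def blobs(img,hue,roi,smin=100,vmin=50,amin=15):
    h=cv2.cvtColor(img,cv2.COLOR_BGR2HSV); m=np.zeros(img.shape[:2],np.uint8)
    for lo,hi in hue: m|=cv2.inRange(h,(lo,smin,vmin),(hi,255,255))
    k=np.zeros_like(m); x0,y0,x1,y1=roi; k[y0:y1,x0:x1]=1; m*=k
    n,l,s,ce=cv2.connectedComponentsWithStats(m)
    return [(ce[i].round(1).tolist(),s[i].tolist()) for i in range(1,n) if s[i][4]>=amin]
Y=[(22,34)];G=[(45,90)];B=[(95,125)];Rd=[(0,8),(172,180)]
E
python3 - <<'E'
from h import *
t=load("top0");s=load("scene0")
for nm,h in dict(Y=Y,G=G,B=B,R=Rd).items():
    print(nm,"top key",blobs(t["image"],h,(240,220,310,320)),"\n   tray",blobs(t["image"],h,(318,225,465,295)))
    print("   scene key",blobs(s["image"],h,(295,215,370,280)),"tray",blobs(s["image"],h,(190,250,310,330)))
print("jar",blobs(t["image"],Y,(220,130,260,190)))
cv2.imwrite("pics/ct.png",cv2.resize(t["image"][220:310,230:470],None,fx=3.3,fy=3.3,interpolation=2))
a=cv2.resize(t["image"][225:305,105:190],None,fx=5,fy=5,interpolation=2); b=cv2.resize(s["image"][170:250,375:450],None,fx=5,fy=5,interpolation=2)
cv2.imwrite("pics/cam.png",np.hstack([a,b]))
E
```

```text
Y top key [([264.0, 240.6], [257, 233, 15, 16, 192])] 
   tray []
   scene key [([348.3, 253.9], [344, 250, 10, 9, 77])] tray []
G top key [([272.9, 268.1], [266, 261, 15, 15, 169])] 
   tray [([347.3, 248.7], [339, 240, 18, 18, 259])]
   scene key [([331.4, 240.5], [327, 237, 10, 9, 69])] tray []
B top key [([282.0, 296.0], [275, 289, 15, 15, 176])] 
   tray [([442.0, 262.1], [433, 253, 19, 19, 293])]
   scene key [([315.2, 228.0], [310, 224, 11, 9, 79])] tray [([210.6, 288.0], [203, 282, 16, 13, 157])]
R top key [] 
   tray [([394.2, 254.0], [384, 244, 21, 21, 339])]
   scene key [] tray [([249.9, 277.2], [242, 271, 17, 14, 186]), ([252.4, 288.2], [242, 283, 20, 8, 43]), ([253.9, 296.7], [243, 289, 21, 13, 136])]
jar [([239.4, 155.3], [226, 142, 29, 28, 641])]
```

View pics/ct.png

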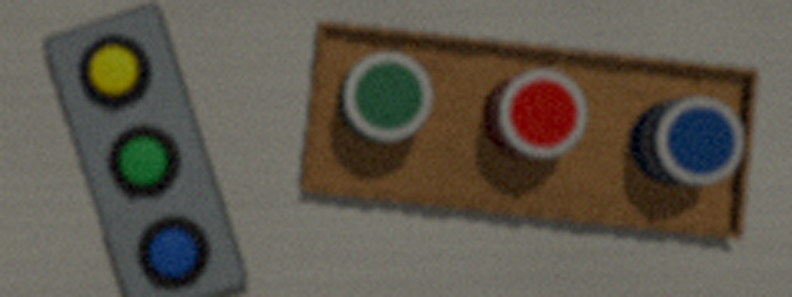

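View pics/cam.png

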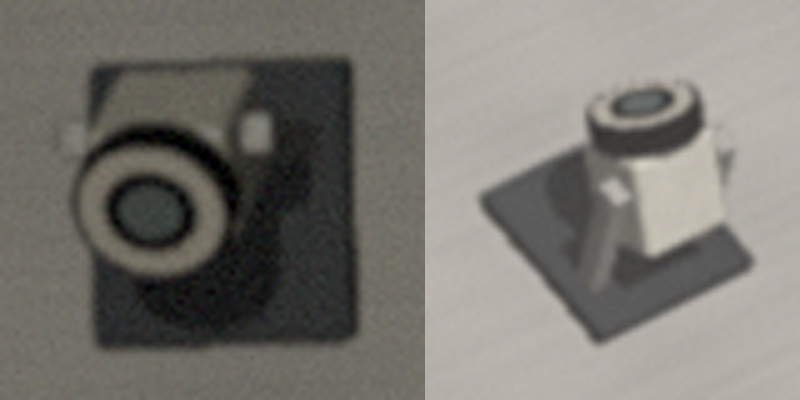

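```bash
python3 - <<'E'
from h import *
t=load("top0");s=load("scene0")
for nm,u,v,z in [("Y",(264,240.6),(348.3,253.9),.052),("G",(272.9,268.1),(331.4,240.5),.052),("B",(282,296),(315.2,228),.052),
  ("redcan",(394.2,254),(249.9,277.2),.092),("bluecan",(442,262.1),(210.6,288),.092),("greencan",(347.3,248.7),(287,264),.092),]:
    print(nm,"top",ray(t,u,z).round(4),"scene",ray(s,v,z).round(4),"tri",two(t,u,s,v))
print("jar",ray(t,(239.4,155.3),.09).round(4))
for u in [(123,237),(175.5,236),(123.5,294),(176,293)]: print("plate",ray(t,u,.008).round(4))
E
```

```text
Y top [0.5883 0.0255 0.052 ] scene [0.5864 0.0251 0.052 ] tri (array([0.58789149, 0.02478035, 0.05424268]), np.float64(0.0012663223997960715))
G top [0.5313 0.008  0.052 ] scene [0.5277 0.008  0.052 ] tri (array([0.53086952, 0.00698885, 0.05663858]), np.float64(0.0017435200691597878))
B top [ 0.4738 -0.0098  0.052 ] scene [ 0.4704 -0.0096  0.052 ] tri (array([ 0.47360975, -0.01060323,  0.05644527]), np.float64(0.0014518023713048877))
redcan top [ 0.5545 -0.237   0.092 ] scene [ 0.5493 -0.2369  0.092 ] tri (array([ 0.5538591 , -0.23696318,  0.09873898]), np.float64(0.002232134838692632))
bluecan top [ 0.5365 -0.3327  0.092 ] scene [ 0.5307 -0.3325  0.092 ] tri (array([ 0.53590834, -0.33197469,  0.09942088]), np.float64(0.002338187486597088))
greencan top [ 0.5669 -0.1432  0.092 ] scene [ 0.5594 -0.1399  0.092 ] tri (array([ 0.56634505, -0.14260939,  0.10356247]), np.float64(0.0005680754391499742))
jar [0.7592 0.0699 0.09  ]
plate [0.6038 0.3278 0.008 ]
plate [0.604  0.2167 0.008 ]
plate [0.483  0.3267 0.008 ]
plate [0.4829 0.2162 0.008 ]
```

```bash
python3 - <<'E'
from h import *
t=load("top0");s=load("scene0")
uv=(105+150/5,225+212/5); v=(375+(643-425)/5,170+101/5)
print(uv,v,ray(t,uv,.112),ray(s,v,.112),two(t,uv,s,v))
print([ray(t,u,.095).round(4) for u in [(119.5,251),(156.5,251)]])
# precise: bright ring/dark glass in enlarged gray
for n,c,(x0,y0,x1,y1) in (("t",t,(115,245,160,285)),("s",s,(400,180,440,205))):
    g=cv2.cvtColor(c["image"],cv2.COLOR_BGR2GRAY); print(n); 
    cv2.imwrite(f"pics/z{n}.png",cv2.resize(g[y0:y1,x0:x1],None,fx=12,fy=12,interpolation=2))
print(proj(t,(.6,.272,.112)),proj(t,(.53,.272,.112)))
# plate corners from scene
for u in [(386.5,209),(414,180)]: pass
E
```

```text
(135.0, 267.4) (418.6, 190.2) [0.53750847 0.27257545 0.112     ] [0.53414024 0.27648672 0.112     ] (array([0.53782805, 0.27145857, 0.11838372]), np.float64(0.001588845963800615))
[array([0.5707, 0.3079, 0.095 ]), array([0.5693, 0.2352, 0.095 ])]
t
s
[135.2719641  235.33345654] [135.30105722 271.26068009]
```

Confirmed: in the crop the red can is the middle one in the tray, at pixel (394,254). The keys are about 60 mm apart as given, and the stand's plate is aligned with world x/y. The lens is at about (0.536, 0.273, 0.112), so the view spot is at (0.486, 0.273, 0.199). I'm moving to above the yellow key.

>>> servo_tool --slide '[[0.55, 0.86, 0], [0.55, 0.86, 0], [0.55, 0.86, 0], [0.55, 0.86, 0], [0.55, 0.86, 0], [0.55, 0.86, 0], [0.55, 0.86, 0], [0.55, 0.86, 0], [0.55, 0.86, 0], [0.55, 0.86, 0], [0.55, 0.86, 0], [0.6, 0.88, 0]]' --twist '[[0, 0, 0.88], [0, 0, 0.88], [0, 0, 0.88], [0, 0, 0.88], [0, 0, 0.88], [0, 0, 0.88], [0, 0, 0.88], [0, 0, 0.88], [0, 0, 0.88], [0, 0, 0.88], [0, 0, 0.88], [0, 0, 0.88]]' --gripper '[1, 1, 1, 1, 1, 1, 1, 1, 1, 1, 1, 1]'

```text
time_s: 1.6
tcp_pos: [0.5851, 0.0246, 0.2223]
ee_rot: [[-0.158, -0.987, -0.001], [-0.987, 0.158, -0.0], [0.0, 0.001, -1.0]]
wrist_force: [1.6, -1.2, 0.2]
gripper_width: 0.006
```

>>> servo_tool --slide '[[0, 0, -0.5], [0, 0, -0.5], [0, 0, -0.5], [0, 0, -0.5], [0, 0, 0], [0, 0, 0], [0, 0, 0]]' --twist '[[0, 0, 0], [0, 0, 0], [0, 0, 0], [0, 0, 0], [0, 0, 0], [0, 0, 0], [0, 0, 0]]' --gripper '[1, 1, 1, 1, 1, 1, 1]'

```text
time_s: 2.48
tcp_pos: [0.5856, 0.0229, 0.1041]
ee_rot: [[-0.161, -0.987, 0.003], [-0.987, 0.161, 0.001], [-0.001, -0.003, -1.0]]
wrist_force: [-0.4, -0.3, -0.7]
gripper_width: 0.008
```

>>> servo_tool --slide '[[0.03, 0.03, -0.4], [0, 0, -0.4], [0, 0, 0], [0, 0, 0]]' --twist '[[0, 0, 0], [0, 0, 0], [0, 0, 0], [0, 0, 0]]' --gripper '[1, 1, 1, 1]'

```text
time_s: 2.98
tcp_pos: [0.5873, 0.0247, 0.056]
ee_rot: [[-0.161, -0.987, 0.002], [-0.987, 0.161, 0.0], [-0.001, -0.002, -1.0]]
wrist_force: [0.5, -0.7, -0.2]
gripper_width: 0.005
```

>>> servo_tool --slide '[[0, 0, -0.05], [0, 0, -0.05], [0, 0, 0], [0, 0, 0]]' --twist '[[0, 0, 0], [0, 0, 0], [0, 0, 0], [0, 0, 0]]' --gripper '[1, 1, 1, 1]'

```text
time_s: 3.48
tcp_pos: [0.5873, 0.0247, 0.0493]
ee_rot: [[-0.161, -0.987, 0.002], [-0.987, 0.161, 0.0], [-0.001, -0.002, -1.0]]
wrist_force: [0.8, -0.3, 3.1]
gripper_width: 0.002
```

>>> servo_tool --slide '[[0, 0, -0.04], [0, 0, 0], [0, 0, 0], [0, 0, 0]]' --twist '[[0, 0, 0], [0, 0, 0], [0, 0, 0], [0, 0, 0]]' --gripper '[1, 1, 1, 1]'

```text
time_s: 3.98
tcp_pos: [0.5872, 0.0247, 0.0466]
ee_rot: [[-0.161, -0.987, 0.002], [-0.987, 0.161, 0.0], [-0.001, -0.002, -1.0]]
wrist_force: [2.4, 0.2, 4.2]
gripper_width: 0.003
```

>>> servo_tool --slide '[[0, 0, -0.03], [0, 0, 0], [0, 0, 0], [0, 0, 0]]' --twist '[[0, 0, 0], [0, 0, 0], [0, 0, 0], [0, 0, 0]]' --gripper '[1, 1, 1, 1]'

```text
time_s: 4.47
tcp_pos: [0.5873, 0.0247, 0.0463]
ee_rot: [[-0.161, -0.987, 0.002], [-0.987, 0.161, 0.0], [-0.0, -0.002, -1.0]]
wrist_force: [-0.0, 1.6, 13.4]
gripper_width: 0.006
```

It bottomed out (force up to 13 N at 6 mm travel), so yellow is pressed. Now up and over to blue.

>>> servo_tool --slide '[[0, 0, 0.5], [0, 0, 0.47], [-0.48, -0.14, 0], [-0.48, -0.14, 0], [-0.48, -0.14, 0], [-0.48, -0.14, 0], [0, 0, -0.4], [0, 0, -0.4], [0, 0, 0], [0, 0, 0]]' --twist '[[0, 0, 0], [0, 0, 0], [0, 0, 0], [0, 0, 0], [0, 0, 0], [0, 0, 0], [0, 0, 0], [0, 0, 0], [0, 0, 0], [0, 0, 0]]' --gripper '[1, 1, 1, 1, 1, 1, 1, 1, 1, 1]'

```text
time_s: 5.72
tcp_pos: [0.4705, -0.0093, 0.0544]
ee_rot: [[-0.162, -0.987, -0.002], [-0.987, 0.162, -0.001], [0.001, 0.002, -1.0]]
wrist_force: [0.8, -0.6, 1.0]
gripper_width: 0.007
```

```bash
python3 - <<'E'
from station import r
import cv2,numpy as np
c=r.capture("scene"); cv2.imwrite("pics/blue1.png",cv2.resize(c["image"][170:330,180:380],None,fx=4,fy=3.7,interpolation=2))
E
```

```text
(no output)
```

View pics/blue1.png

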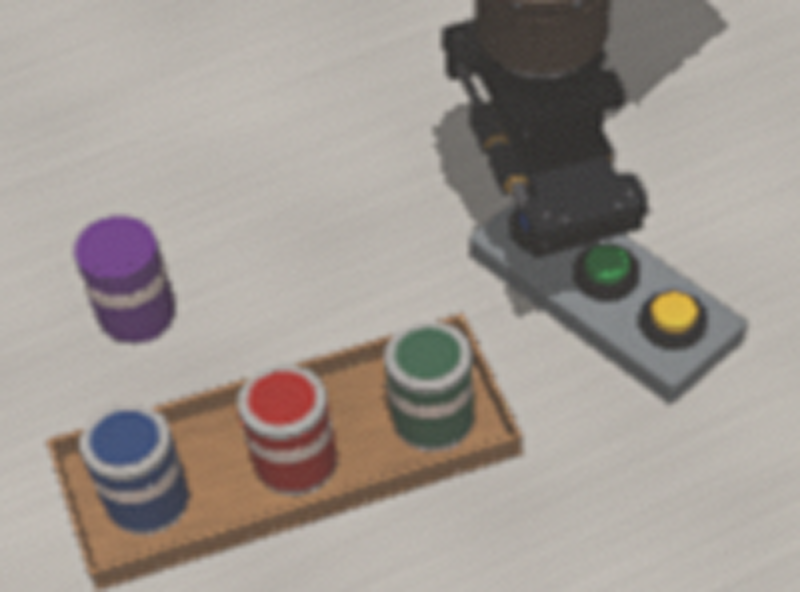

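The picture shows yellow up again, the fingers over the blue key and the cans untouched. Pressing blue, then on to green.

>>> servo_tool --slide '[[0.02, 0, -0.06], [0, 0, -0.05], [0, 0, -0.04], [0, 0, 0], [0, 0, 0]]' --twist '[[0, 0, 0], [0, 0, 0], [0, 0, 0], [0, 0, 0], [0, 0, 0]]' --gripper '[1, 1, 1, 1, 1]'

```text
time_s: 6.4
tcp_pos: [0.4727, -0.009, 0.0464]
ee_rot: [[-0.161, -0.987, 0.001], [-0.987, 0.161, 0.0], [-0.0, -0.001, -1.0]]
wrist_force: [-2.3, 1.1, 8.1]
gripper_width: 0.004
```

>>> servo_tool --slide '[[0, 0, 0.5], [0, 0, 0.47], [0.48, 0.14, 0], [0.48, 0.14, 0], [0, 0, -0.42], [0, 0, -0.4], [0, 0, 0], [0, 0, 0]]' --twist '[[0, 0, 0], [0, 0, 0], [0, 0, 0], [0, 0, 0], [0, 0, 0], [0, 0, 0], [0, 0, 0], [0, 0, 0]]' --gripper '[1, 1, 1, 1, 1, 1, 1, 1]'

```text
time_s: 7.4
tcp_pos: [0.5303, 0.0077, 0.0551]
ee_rot: [[-0.161, -0.987, 0.001], [-0.987, 0.161, -0.0], [-0.0, -0.001, -1.0]]
wrist_force: [-1.2, 0.4, 0.1]
gripper_width: 0.004
```

>>> servo_tool --slide '[[0, 0, -0.06], [0, 0, -0.04], [0, 0, -0.04], [0, 0, 0], [0, 0, 0]]' --twist '[[0, 0, 0], [0, 0, 0], [0, 0, 0], [0, 0, 0], [0, 0, 0]]' --gripper '[1, 1, 1, 1, 1]'

```text
time_s: 8.02
tcp_pos: [0.5308, 0.0079, 0.0467]
ee_rot: [[-0.161, -0.987, 0.002], [-0.987, 0.161, 0.0], [-0.001, -0.002, -1.0]]
wrist_force: [0.8, -0.2, 5.0]
gripper_width: 0.005
```

>>> servo_tool --slide '[[0, 0, -0.04], [0, 0, 0], [0, 0, 0]]' --twist '[[0, 0, 0], [0, 0, 0], [0, 0, 0]]' --gripper '[1, 1, 1]'

```text
time_s: 8.4
tcp_pos: [0.5309, 0.0079, 0.0462]
ee_rot: [[-0.16, -0.987, 0.002], [-0.987, 0.16, -0.0], [-0.0, -0.002, -1.0]]
wrist_force: [-3.6, 1.3, 17.6]
gripper_width: 0.007
```

>>> servo_tool --slide '[[0, 0, 0.6], [0, 0, 0.8], [0, 0, 0.6], [0.06, -0.68, 0], [0.06, -0.68, 0], [0.06, -0.68, 0], [0.06, -0.68, 0], [0.06, -0.68, 0], [0.05, -0.68, 0], [0, 0, 0], [0, 0, 0]]' --twist '[[0, 0, 0], [0, 0, 0], [0, 0, 0], [0, 0, 0], [0, 0, 0], [0, 0, 0], [0, 0, 0], [0, 0, 0], [0, 0, 0], [0, 0, 0], [0, 0, 0]]' --gripper '[1, 1, 1, 0, 0, 0, 0, 0, 0, 0, 0]'

```text
time_s: 9.78
tcp_pos: [0.55, -0.2367, 0.1627]
ee_rot: [[-0.162, -0.987, -0.002], [-0.987, 0.162, 0.001], [-0.001, 0.003, -1.0]]
wrist_force: [0.3, -0.1, 0.4]
gripper_width: 0.832
```

```bash
python3 - <<'E'
from station import r
import cv2,numpy as np
print(r.sense()["joints"],r.sense()["tcp_pos"])
c=r.capture("scene"); a=cv2.resize(c["image"][200:330,180:380],(400,260),interpolation=2)
c=r.capture("top"); b=cv2.resize(c["image"][200:330,280:480],(400,260),interpolation=2)
cv2.imwrite("pics/can1.png",np.hstack([a,b]))
E
```

```text
[-7.82907475e+00  2.23148721e+01 -8.16671842e+00 -4.32580767e-02
 -5.96662379e+01 -1.48188369e+00] [ 0.55002241 -0.23672997  0.16266753]
```

View pics/can1.png

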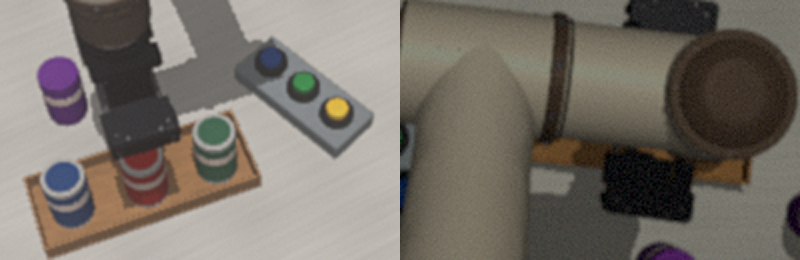

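>>> servo_tool --slide '[[0.03, 0, 0], [0, 0, 0], [0, 0, -0.35], [0, 0, -0.35], [0, 0, -0.35], [0, 0, -0.35], [0, 0, -0.3], [0, 0, -0.15], [0, 0, 0], [0, 0, 0]]' --twist '[[0, 0, 0], [0, 0, 0], [0, 0, 0], [0, 0, 0], [0, 0, 0], [0, 0, 0], [0, 0, 0], [0, 0, 0], [0, 0, 0], [0, 0, 0]]' --gripper '[0, 0, 0, 0, 0, 0, 0, 0, 0, 0]'

```text
time_s: 11.12
tcp_pos: [0.5535, -0.2372, 0.0536]
ee_rot: [[-0.161, -0.987, 0.002], [-0.987, 0.161, -0.0], [0.0, -0.002, -1.0]]
wrist_force: [-0.3, 0.4, -0.0]
gripper_width: 1.005
```

>>> servo_tool --slide '[[0, 0, 0], [0, 0, 0], [0, 0, 0], [0, 0, 0], [0, 0, 0], [0, 0, 0], [0, 0, 0], [0, 0, 0]]' --twist '[[0, 0, 0], [0, 0, 0], [0, 0, 0], [0, 0, 0], [0, 0, 0], [0, 0, 0], [0, 0, 0], [0, 0, 0]]' --gripper '[1, 1, 1, 1, 1, 1, 1, 1]'

```text
time_s: 12.12
tcp_pos: [0.5532, -0.2372, 0.053]
ee_rot: [[-0.161, -0.987, 0.001], [-0.987, 0.161, -0.0], [0.0, -0.001, -1.0]]
wrist_force: [1.0, -0.8, -0.2]
gripper_width: 0.613
```

Gripped at 53.3 mm, which fits the 54 mm can. Lifting.

>>> servo_tool --slide '[[0, 0, 0.2], [0, 0, 0.3], [0, 0, 0.4], [0, 0, 0.5], [0, 0, 0.5], [0, 0, 0.5], [0, 0, 0.5], [0, 0, 0.5], [0, 0, 0.4], [0, 0, 0.3], [0, 0, 0], [0, 0, 0]]' --twist '[[0, 0, 0], [0, 0, 0], [0, 0, 0], [0, 0, 0], [0, 0, 0], [0, 0, 0], [0, 0, 0], [0, 0, 0], [0, 0, 0], [0, 0, 0], [0, 0, 0], [0, 0, 0]]' --gripper '[1, 1, 1, 1, 1, 1, 1, 1, 1, 1, 1, 1]'

```text
time_s: 13.62
tcp_pos: [0.5518, -0.2367, 0.2975]
ee_rot: [[-0.162, -0.987, -0.003], [-0.987, 0.162, 0.001], [-0.001, 0.003, -1.0]]
wrist_force: [0.4, -0.2, -1.8]
gripper_width: 0.615
```

>>> servo_tool --slide '[[-0.1, 0.3, 0], [-0.2, 0.5, 0], [-0.2, 0.5, 0], [-0.2, 0.5, 0], [-0.2, 0.5, 0], [-0.2, 0.5, 0], [-0.2, 0.5, 0], [-0.2, 0.5, 0], [-0.2, 0.5, 0], [-0.2, 0.5, 0], [-0.1, 0.3, 0], [0, 0, 0]]' --twist '[[0, 0, 0], [0, 0, 0], [0, 0, 0], [0, 0, 0], [0, 0, 0], [0, 0, 0], [0, 0, 0], [0, 0, 0], [0, 0, 0], [0, 0, 0], [0, 0, 0], [0, 0, 0]]' --gripper '[1, 1, 1, 1, 1, 1, 1, 1, 1, 1, 1, 1]'

```text
time_s: 15.12
tcp_pos: [0.4315, 0.0698, 0.2983]
ee_rot: [[-0.159, -0.987, -0.001], [-0.987, 0.159, -0.0], [0.0, 0.001, -1.0]]
wrist_force: [0.6, 0.5, -2.5]
gripper_width: 0.612
```

>>> servo_tool --slide '[[0, 0.4, 0], [0, 0.4, 0], [0, 0.4, 0], [0, 0.4, 0], [0, 0.4, 0], [0, 0.4, 0], [0, 0.4, 0], [0, 0.4, 0], [0, 0.2, 0], [0, 0, 0]]' --twist '[[0, -0.5, 0], [0, -0.5, 0], [0, -0.5, 0], [0, -0.5, 0], [0, -0.5, 0], [0, -0.5, 0], [0, -0.5, 0], [0, -0.5, 0], [0, -0.5, 0], [0, -0.5, 0]]' --gripper '[1, 1, 1, 1, 1, 1, 1, 1, 1, 1]'

```text
time_s: 16.38
tcp_pos: [0.4326, 0.2731, 0.298]
ee_rot: [[-0.139, -0.854, 0.501], [-0.987, 0.16, -0.001], [-0.08, -0.494, -0.866]]
wrist_force: [0.1, -0.6, -1.5]
gripper_width: 0.616
```

```bash
python3 - <<'E'
from station import r
import cv2,numpy as np
s=r.sense();print(s["joints"],s["tcp_pos"],s["gripper_width"],s["wrist_force"])
c=r.capture("scene"); cv2.imwrite("pics/held1.png",cv2.resize(c["image"][80:320,180:480],None,fx=2.5,fy=2.5,interpolation=2))
E
```

```text
[ 63.31516709  -3.26776064 -38.14815377  37.57970916 -47.24393011
 -96.68871437] [0.43257806 0.27306839 0.29804781] 0.6163730269808766 [ 0.06066958 -0.62148262 -1.4628444 ]
```

View pics/held1.png

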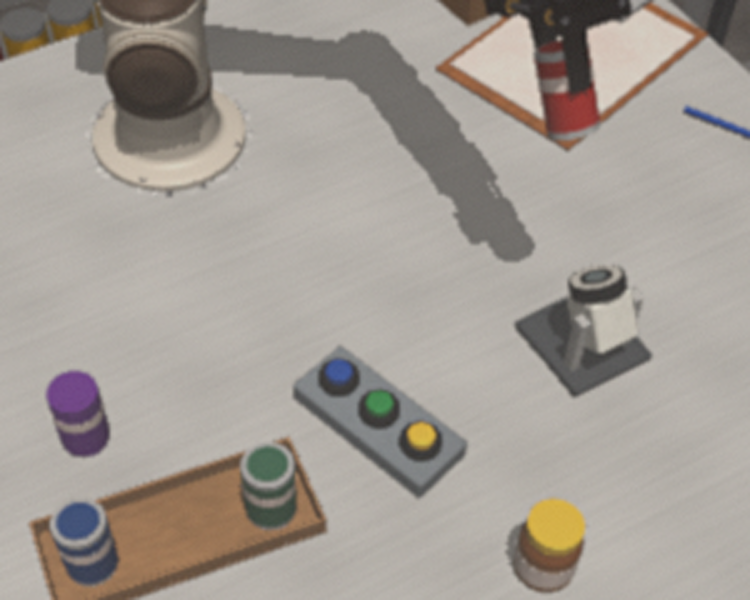

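The can is held and leaning towards the camera's line of sight, all keys are up, and the other cans and the jar are undisturbed. Now the final approach along the line of sight.

>>> servo_tool --slide '[[0.08, 0, -0.16], [0.08, 0, -0.16], [0.08, 0, -0.16], [0.08, 0, -0.16], [0.08, 0, -0.16], [0.08, 0, -0.14], [0, 0, 0], [0, 0, 0], [0, 0, 0], [0, 0, 0]]' --twist '[[0, 0, 0], [0, 0, 0], [0, 0, 0], [0, 0, 0], [0, 0, 0], [0, 0, 0], [0, 0, 0], [0, 0, 0], [0, 0, 0], [0, 0, 0]]' --gripper '[1, 1, 1, 1, 1, 1, 1, 1, 1, 1]'

```text
time_s: 17.68
tcp_pos: [0.4616, 0.2731, 0.2428]
ee_rot: [[-0.14, -0.854, 0.5], [-0.987, 0.162, 0.001], [-0.081, -0.494, -0.866]]
wrist_force: [-1.1, 0.3, -2.4]
gripper_width: 0.614
```

```bash
python3 - <<'E'
from station import r
from h import *
s=r.sense();R=s["ee_rot"];print(s["joints"],s["tcp_pos"],s["gripper_width"])
a=-R[:,2]; base=s["tcp_pos"]-.049*a; print("base est",base,"axis",a)
c=r.capture("scene"); im=c["image"].copy()
print(proj(c,base),proj(c,base+.088*a),proj(c,(.486,.273,.199)),proj(c,(.536,.273,.112)))
im=cv2.resize(im[100:240,360:480],None,fx=4,fy=4,interpolation=2)
for P,col in ((base,(255,0,0)),((.536,.273,.112),(0,255,0))):
    u=(proj(c,P)-[360,100])*4; cv2.circle(im,tuple(int(x) for x in u),3,col,-1)
# predicted base rim
e1=np.cross(a,[0,1,0]);e1/=np.linalg.norm(e1);e2=np.cross(a,e1)
for h in (0,.0001):
  for k in np.linspace(0,6.28,24):
    u=(proj(c,base+.027*(np.cos(k)*e1+np.sin(k)*e2))-[360,100])*4; cv2.circle(im,tuple(int(x) for x in u),1,(0,255,255),-1)
t=r.capture("top")["image"]
cv2.imwrite("pics/fin.png",np.hstack([im,np.pad(t[200:340,90:190].repeat(3,0).repeat(3,1),((0,140),(0,0),(0,0)))]))
E
```

```text
[  57.51453416    1.7228018   -43.0481389    44.78168411  -36.77417347
 -101.43188199] [0.46156006 0.27309903 0.24276164] 0.6137548368269243
base est [0.48607974 0.27313556 0.20033778] axis [-5.00401616e-01 -7.45317096e-04  8.65793085e-01]
[412.58886739 156.25141637] [407.34518705 123.81918441] [412.44476544 156.61522373] [417.95776982 191.13062135]
```

View pics/fin.png

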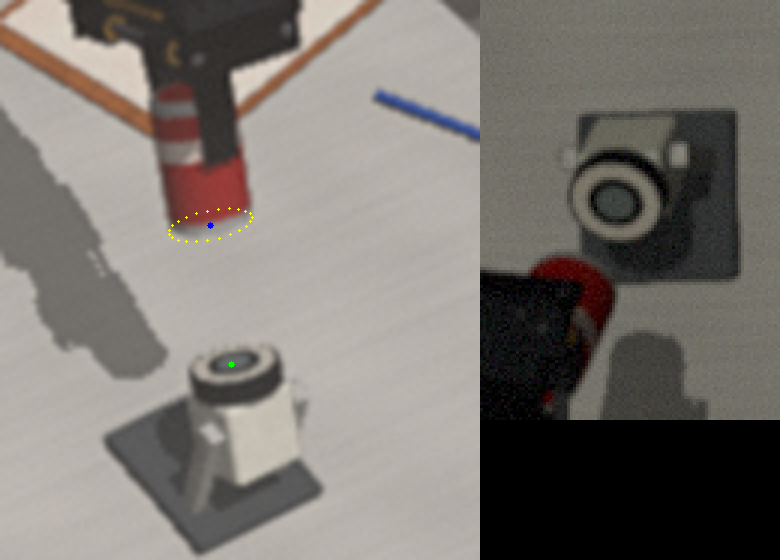

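```bash
python3 - <<'E'
from h import *
t=load("top0")
im=cv2.resize(t["image"][215:325,85:185],None,fx=5,fy=5,interpolation=2)
L=np.array([.5365,.273,.112]); a=np.array([-.5,0,.866]); e1=np.array([.866,0,.5]); e2=np.array([0,1.,0])
for d,rr,col in ((0,.031,(0,255,255)),(-.02,.031,(255,0,255)),(.1,.027,(0,0,255))):
  for k in np.linspace(0,6.28,40):
    u=(proj(t,L+d*a+rr*(np.cos(k)*e1+np.sin(k)*e2))-[85,215])*5; cv2.circle(im,tuple(int(x) for x in u),1,col,-1)
cv2.imwrite("pics/los.png",im)
E
```

```text
(no output)
```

View pics/los.png

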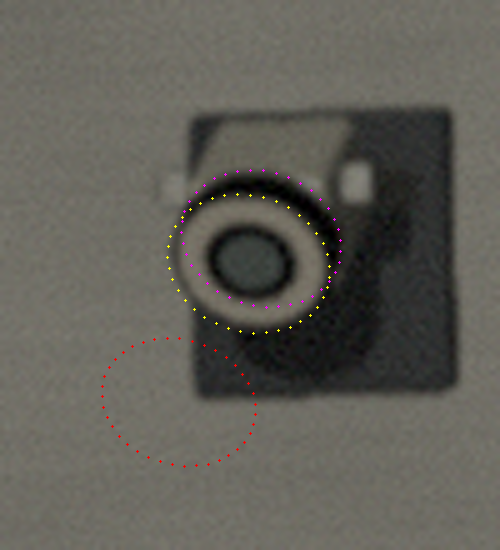

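The drawn lens face and barrel line up with the image, which confirms the line of sight. The can's base falls on the predicted spot in both views. Handing in.

```bash
python3 - <<'E'
from station import r
s=r.sense();print(s["time_s"],s["gripper_width"],abs(s["joint_velocities"]).max())
print(r.finish_job())
E
```

```text
17.775 0.6158010243767666 0.17098661811512572
the job is handed in; nothing more can be done
None
```

I pressed yellow, blue and green one at a time, then took the red can out of the tray. I handed the job in at 17.8 s with the can held still in front of the lens; the program gives no verdict.

**Keys:** each press reached the bottom, about 6 mm of travel with the wrist force rising to 8–18 N. A later picture showed all three keys up again.

**Final pose:** from the arm's pose, the can's base is at (0.486, 0.273, 0.200). That is about 2 mm from the spot I measured 100 mm out from the lens. The can's axis is within about 0.1° of the line of sight I took: the given 30° lean, straight towards the robot, as the stand's edges show. The gripper reads 53.5 mm on the 54 mm can. In the scene view the base rim and the lens fall within about a pixel of where they should be, and the top view agrees.

**Other objects:** the picture before the final approach showed the other two cans and the jar standing where they were. The last pictures show nothing touching the camera.

**Disagreement:** the two camera views differed by 2–8 mm in x on the same points. I used values between the two, or the top view where the scene view was worse. The lens lies 6 mm on the robot's side of the plate's middle, while the description puts it 15 mm towards +x of the stand's origin. I took the origin not to be the plate's middle and used the lens as measured in the images.

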